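# Count along the kiln-post rack and push a post into the third gap

## Robot

A 6-joint arm with a two-finger parallel gripper is mounted at the origin on the work surface. World frame = base frame: x ahead of the robot, y to its left, z up, the work surface at z = 0. Lengths are in m, angles in rad, forces in N, time in s.
With the tool pointing down it reaches from about 0.425 to 0.95 m from the base axis. Payload 3.5 kg.
Tool frame: the origin (TCP) lies at the very end of the fingers, on their centre line; the grasp point (between the pads) lies 19 mm behind it (manip.pinch_z is the distance from the TCP to the grasp point, in m); z points along the fingers, y is the line along which they close (so a half turn about z gives the same grasp; the last joint's range is limited). The gripper opens to 85 mm and grips with 20 to 120 N. Pads are 22 mm wide; open, the fingers measure 114 mm over their backs; the gripper's body (76 mm by 85 mm) begins 54 mm behind the grasp point. The pads swing forward as they close: fully open they stand 13 mm farther back than shut.
Start: joints at [1.192, 0.286, 1.577, -0, 1.279, -0.15], TCP at [0.153, 0.657, 0.231] pointing down, gripper open.
Joint ranges: [-2.77, 2.77], [-0.9, 2.22], [0.21, 2.48], [-1.53, 4.67], [0.24, 2.81], [-2.84, 2.84]. Speed limits (rad/s): [2.79, 2.79, 3.14, 3.14, 3.14, 3.14].

## Interface

Orientations are given as a unit quaternion [x, y, z, w].
In Python, from plant import manip, grab_frame, job gives the robot as it stands. The module is installed in compiled form; this text tells all that it offers.
- The arm moves only by the shell command python3 -m jog 'ROWS' [OPENING] [FORCE]. ROWS is JSON, a list of rows, each an object of numbers: "x", "y", "z": the shift along the tool's x, y, z in cm; "rx", "ry", "rz": the turn, a rotation vector about the tool's x, y, z in degrees. A call has 1 to 12 rows; each row is the pose to reach, as a shift and turn from the pose commanded when the call began, along the tool's axes at that moment; what a row does not reach only later rows make up. A row lasts 1/8 s, in which the tool goes at most 62.5 mm and 10.7 degrees, less where a joint would pass 70% of its speed; a pose out of reach is approached as far as the arm can. A call with a gripper value outside its range is refused whole. OPENING is the opening, from 0 (shut) to 1 (fully open), set as the call begins (- or left out, the last holds). The fingers move at their own pace and stop on an object; FORCE is the grip in N (left out, the last holds). Time passes only in rows, so rows that repeat a pose let the fingers close. It gives the time, the measured TCP pose, the force, the opening and the grip force at its end, in the units of the state.
- manip.state(): the state, without advancing time (a new reading comes with each control period).
- grab_frame(name): name is "scene" or "top" or "wrist"; returns a dict with "color" (400x640x3 uint8, red, green, blue), "camera_matrix" (3x3 intrinsics, pixels), "T" (4x4, takes a point from camera to world coordinates); the wrist camera has in their place "tool_from_camera" (4x4, takes a point from camera to tool coordinates, whose origin is the TCP and whose axes are the flange's). Camera axes: x right, y up, looking along -z (the intrinsics and any distortion apply to the point x, -y, -z); pixel columns grow to the right and rows downward; lengths in m; the calibration is good to about 2 mm. A picture is of the moment at which its call begins: read the wrist's pose just before it. There is no depth.
- job.finish_job(): hands the job in; it is judged then, once.
The state is a dict: "t": time; "joints": joint angles; "joint_velocities": joint speeds; "effort": joint torques, N m; "eef_pos": TCP position; "eef_rot": TCP orientation; "contact_force": force on the tool from outside, world axes, zero at the start; "moment": the same for the moment, N m; "gripper_width": opening from 0.0 (shut) to 1.0 (fully open); "finger_force": force on a finger pad.
Only numpy, scipy, OpenCV 4.12 (cv2) and the standard library are available. Lean on these libraries where they do the work, as an engineer would, in place of code of your own. Each camera call takes 0.05 s, during which the arm holds its last target. There are 200 camera calls.

## Task

With the tip of the fingers, run lightly along the top rail of the kiln-post rack, counting gaps from the end where the speckled cup stands (gaps that already hold a post count too) and go no farther than the third gap. Then gently push the loose kiln post along the slab, end first, into that third gap until it meets the back board, and move clear. Only touch and push: do not pinch, lift or tip the post, and leave the cup, the bowl and the stored posts where they are.

Things in the scene. Friction and masses are not known exactly. Their poses are not given: they have to be found in the camera images.
- rack: Plywood rack, fixed, six side-by-side gaps open to the robot. Origin on the slab, middle of the line of divider noses; x into the rack, y along it to the left (seen from the robot), z up. 7 upright dividers 10 mm thick, 44 high, round-nosed at x = 0, centres at y = 0, +-56, +-112, +-168 mm; gaps 46 wide, centres y = +-28, +-84, +-140; floor is the slab; a 60 mm high back board closes them at x = 70 mm.
- rail: Flat smooth wooden rail fixed on top of all the dividers near their front: 24 mm wide (rack x = 6 to 30 mm), 346 mm long, 10 mm thick. Origin in the middle of its underside, axes as the rack's. Its top is 10 mm above this origin, 54 mm above the slab; under it the gaps are 44 mm high.
- post_mid (a point): Centre (19 mm above the slab) of the loose buff ceramic kiln post: square bar 38 x 38 mm, 80 mm long, 17 mm round bore end to end, lying on the slab in front of the rack; about 0.2 kg, pushed by a few N. x runs along its length, roughly towards the rack; z up. Fully home: centre at rack x = 30 mm, near end 10 mm out of the rack.
- cup_mid (a point): Centre (half-way up) of the speckled stoneware cup, 80 mm across the rim, 85 mm high, loose, standing on the slab beside one end of the rack, left or right: the end to count from. To be left alone.
- bowl_mid (a point): Centre (half-way up) of the empty stainless steel bowl, 140 mm across, 55 mm high, loose, beside the other end of the rack. To be left alone.
- stored_a_mid (a point): Centre of a stored kiln post, 38 x 38 mm, 60 mm long, lying in one of the rack's gaps (never the third from either end). To be left alone.
- stored_b_mid (a point): Centre of a stored kiln post, 38 x 38 mm, 45 mm long, lying in another of the rack's gaps (never the third from either end). To be left alone.
Not all that is in view belongs to the job. What is shaped like the part that bears post_mid but black is not meant.

How it is judged:
By the outcome, as a careful person would: the job done as asked, in the order asked, and still so for the second after the job is handed in, with the robot touching nothing.
It also fails if it takes over 72 s, if anything falls off the work surface, if the arm or the gripper's body presses on something with over 40 N, if the wrist force passes 120 N, or if a joint passes its speed limit or range.

## Working session

There is one attempt and no reset: what is moved stays moved. The work goes in short steps, Python scripts to look and compute and a shell command to move; the robot and the scene stay as the last step left them, time stands still between calls to the robot, and variables do not carry over. Pictures are saved under pics/ and viewed, at most 10 in all, crops included, and the job is handed in when it is done.

```bash
mkdir -p pics; cat > h.py <<'E'
import numpy as np, cv2
from plant import manip, grab_frame, job
from scipy.spatial.transform import Rotation as R
def T_of(n,f,s):
    if n!="wrist": return np.array(f["T"])
    M=np.eye(4); M[:3,:3]=R.from_quat(s["eef_rot"]).as_matrix(); M[:3,3]=s["eef_pos"]
    return M@np.array(f["tool_from_camera"])
def grab(n):
    s=manip.state(); f=grab_frame(n); return f["color"],np.array(f["camera_matrix"]),T_of(n,f,s),f
def ray(K,T,u,v,z):
    d=T[:3,:3]@np.array([(u-K[0,2])/K[0,0],-(v-K[1,2])/K[1,1],-1]); o=T[:3,3]
    return o+d*(z-o[2])/d[2]
def proj(K,T,p):
    c=T[:3,:3].T@(np.array(p)-T[:3,3]); return K[0,0]*c[0]/-c[2]+K[0,2],K[1,1]*-c[1]/-c[2]+K[1,2]
E
python3 - <<'E'
from h import *
for n in("top","scene"):
    c,K,T,f=grab(n); cv2.imwrite(f"pics/{n}0.png",c[:,:,::-1]); print(n,[k for k in f],K.round(1).tolist(),T.round(3).tolist())
    np.savez(f"{n}0.npz",c=c,K=K,T=T)
print(manip.state())
E
```

```text
top ['color', 'camera_matrix', 'T'] [[380.5, 0.0, 314.0], [0.0, 380.5, 206.4], [0.0, 0.0, 1.0]] [[-0.025, 0.989, -0.148, 0.385], [-1.0, -0.024, 0.01, 0.005], [0.006, 0.148, 0.989, 0.802], [0.0, 0.0, 0.0, 1.0]]
scene ['color', 'camera_matrix', 'T'] [[408.2, 0.0, 321.4], [0.0, 408.2, 202.8], [0.0, 0.0, 1.0]] [[-0.563, -0.538, 0.627, 1.006], [0.826, -0.386, 0.41, 0.337], [0.022, 0.749, 0.662, 0.609], [0.0, 0.0, 0.0, 1.0]]
{'t': 0.1, 'joints': array([ 1.19198310e+00,  2.87093011e-01,  1.57801423e+00,  1.62966574e-05,
        1.27863051e+00, -1.49960032e-01]), 'joint_velocities': array([ 0.00143418, -0.00068634, -0.00316978,  0.00059377, -0.00090892,
       -0.00157845]), 'effort': array([ 9.58182827e-04, -4.07294047e+01, -2.93700027e+01, -1.26503519e-04,
        3.38060578e-03,  2.08331682e-05]), 'eef_pos': array([0.15285027, 0.65685729, 0.23008375]), 'eef_rot': array([ 1.14179330e-01,  9.93459577e-01, -1.03324247e-03, -2.87804961e-04]), 'contact_force': array([-0.06824246,  0.24773495,  0.3342262 ]), 'moment': array([ 0.00040915,  0.00337217, -0.01474452]), 'finger_force': 0.0, 'gripper_width': 1.0006048745836802}
```

View pics/top0.png

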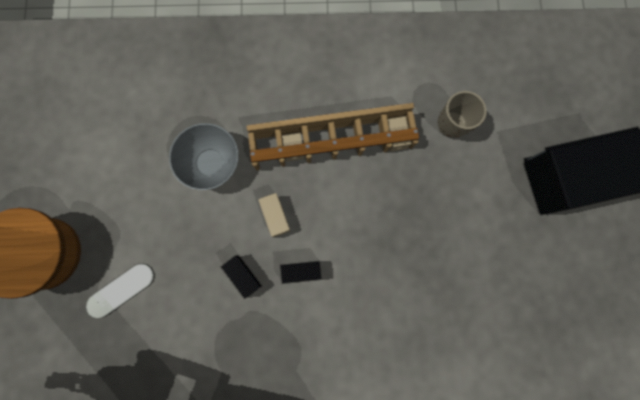

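View pics/scene0.png

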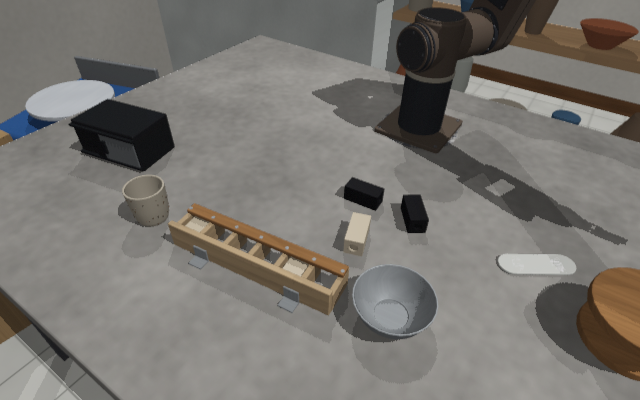

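The top view shows the rack spanning (250,145)–(416,125), with the cup at its right end (466,110) and the bowl at its left end (205,157). Counting starts at the right end, so the third gap is at rack y = -28 mm.
Candidates for the loose post in the top view:
- buff bar at (274,215)
- black bars at (240,277) and (300,272)
- stored posts in gaps at (292,140) and (398,125)

By the description I choose the buff bar at (274,215).

```bash
cat > m.py <<'E'
from h import *
out=[]
for n,(rb,pb) in {"top":((240,420,95,175),(250,298,185,245)),"scene":((160,355,195,290),(338,378,205,260))}.items():
    d=np.load(n+"0.npz"); c,K,T=d["c"],d["K"],d["T"]
    hsv=cv2.cvtColor(c,cv2.COLOR_RGB2HSV).astype(int)
    def big(m,b):
        mm=np.zeros(m.shape,np.uint8); mm[b[2]:b[3],b[0]:b[1]]=m[b[2]:b[3],b[0]:b[1]]
        mm=cv2.morphologyEx(mm,cv2.MORPH_OPEN,np.ones((2,2)))
        k,l,s,_=cv2.connectedComponentsWithStats(mm); i=1+s[1:,4].argmax(); return (l==i)
    rail=big((hsv[...,1]>140)&(hsv[...,0]<16)&(hsv[...,2]>60),rb)
    post=big((hsv[...,0]<28)&(hsv[...,1]>40)&(hsv[...,2]>(140 if n=="top" else 150)),pb)
    for nm,m,z in(("rail",rail,.054),("post",post,.038)):
        v,u=np.nonzero(m); P=np.array([ray(K,T,a,b,z)[:2] for a,b in zip(u,v)])
        r=cv2.minAreaRect((P*1000).astype(np.float32)); print(n,nm,m.sum(),np.round(r[0],1),np.round(r[1],1),round(r[2],1))
    o=c.copy(); o[rail]=[0,255,0]; o[post]=[255,0,255]
    b=(150,80,320,170) if n=="top" else (150,160,240,150)
    out.append(cv2.resize(o[b[1]:b[1]+b[3],b[0]:b[0]+b[2],::-1],(560,298)))
cv2.imwrite("pics/seg.png",np.vstack(out))
for n,uv,z in(("top",(466,103),.085),("top",(205,153),.055)):
    d=np.load(n+"0.npz"); print(ray(d["K"],d["T"],*uv,z).round(3))
E
python3 m.py
```

```text
top rail 395 [ 627.4 -110. ] [ 23.7 110. ] 6.7
top post 703 [483.   78.7] [78.6 36.9] 18.7
scene rail 293 [636.9 -51.7] [  9.5 243.9] 7.1
scene post 4 [543.4 106.6] [2.6 1.9] 31.1
[ 0.693 -0.31   0.085]
[0.611 0.216 0.055]
```

View pics/seg.png

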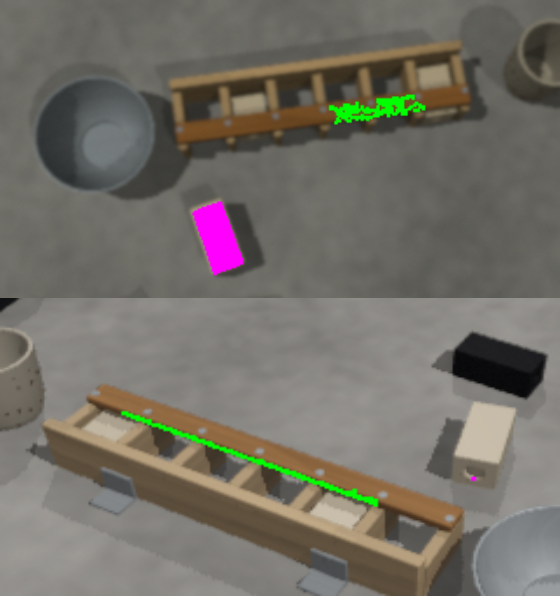

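The crop confirms the buff bar with its bore as the loose post, measuring 79×37 mm at the right height. Gap 1, next to the cup, holds a post, and gap 5 holds the other. The rail mask is too strict, so I'll relax it.

```bash
cat > m2.py <<'E'
from h import *
for n,b,lo in(("top",(246,424,120,168),0.66),("scene",(180,352,200,280),0.66)):
    d=np.load(n+"0.npz"); c,K,T=d["c"],d["K"],d["T"]
    hsv=cv2.cvtColor(c,cv2.COLOR_RGB2HSV).astype(int)
    for s in (100,115,130):
        m=np.zeros(c.shape[:2],np.uint8); sl=np.s_[b[2]:b[3],b[0]:b[1]]
        m[sl]=((hsv[...,1]>s)&(hsv[...,0]<18)&(hsv[...,2]>50))[sl]
        k,l,st,_=cv2.connectedComponentsWithStats(m); m=l==1+st[1:,4].argmax()
        v,u=np.nonzero(m); P=np.array([ray(K,T,x,y,.054)[:2] for x,y in zip(u,v)])
        r=cv2.minAreaRect((P*1000).astype(np.float32)); print(n,s,m.sum(),np.round(r[0],1),np.round(r[1],1),round(r[2],1))
d=np.load("top0.npz")
for uv in((251.7,156),(417.4,137)): print(ray(d["K"],d["T"],*uv,.054).round(4))
E
python3 m2.py
```

```text
top 100 2049 [619.7 -47.3] [ 37.7 347.2] 6.8
top 115 1952 [622.6 -47. ] [ 32.5 346.2] 6.1
top 130 1816 [623.2 -47.4] [ 27.  344.6] 6.6
scene 100 1983 [626.7 -42.1] [ 30.2 346.8] 6.8
scene 115 1861 [626.6 -42.4] [ 27.9 345.6] 6.9
scene 130 1745 [626.4 -42. ] [ 26.4 343.6] 6.8
[0.6025 0.1213 0.054 ]
[ 0.6348 -0.2175  0.054 ]
```

```bash
cat >> h.py <<'E'
RO=np.array([.607,-.0466]); RY=np.deg2rad(6.7)
def rack(x,y):  # rack mm -> world m
    c,s=np.cos(RY),np.sin(RY); return RO+np.array([c*x-s*y,s*x+c*y])/1000
def torack(p):
    c,s=np.cos(RY),np.sin(RY); d=np.array(p[:2])-RO; return np.array([c*d[0]+s*d[1],-s*d[0]+c*d[1]])*1000
def shift(p,yaw=None,s=None):
    s=s or manip.state(); M=R.from_quat(s["eef_rot"]).as_matrix()
    d=M.T@(np.array(p)-s["eef_pos"])*100
    cur=np.rad2deg(np.arctan2(M[1,1],M[0,1])); rz=0 if yaw is None else -((yaw-cur+180)%360-180)
    print("shift cm",d.round(2),"rz",round(rz,1))
E
python3 - <<'E'
from h import *
shift((.5,.3,.23),6.7)
shift((*rack(-20,-80),.23),6.7)
print(torack((.483,.0787)),torack((.693,-.31)))
E
```

```text
shift cm [-41.91 -26.88   0.05] rz 70.2
shift cm [-61.02 -66.41   0.13] rz 70.2
[-108.53431718  138.91145379] [  54.68160371 -271.63483248]
```

```bash
python3 -m jog '[{"x":-3,"y":-2},{"x":-8,"y":-5},{"x":-14,"y":-9},{"x":-20,"y":-13},{"x":-26,"y":-17},{"x":-32,"y":-21},{"x":-38,"y":-25},{"x":-44,"y":-29},{"x":-46,"y":-33.5},{"x":-48,"y":-38},{"x":-50,"y":-42},{"x":-52,"y":-46}]' 0 20
python3 -c "
from h import *
shift((*rack(-20,-80),.23),6.7)"
```

```text
shift cm [-61.02 -66.41   0.13] rz 70.2validation failed for argument at $[0]...
```

```bash
python3 -m jog '[{"x":-3,"y":-2,"z":0,"rx":0,"ry":0,"rz":0},{"x":-8,"y":-5,"z":0,"rx":0,"ry":0,"rz":0},{"x":-14,"y":-9,"z":0,"rx":0,"ry":0,"rz":0},{"x":-20,"y":-13,"z":0,"rx":0,"ry":0,"rz":0},{"x":-26,"y":-17,"z":0,"rx":0,"ry":0,"rz":0},{"x":-32,"y":-21,"z":0,"rx":0,"ry":0,"rz":0},{"x":-38,"y":-25,"z":0,"rx":0,"ry":0,"rz":0},{"x":-42,"y":-29,"z":0,"rx":0,"ry":0,"rz":0},{"x":-46,"y":-33.5,"z":0,"rx":0,"ry":0,"rz":0},{"x":-48,"y":-38,"z":0,"rx":0,"ry":0,"rz":0},{"x":-50,"y":-42,"z":0,"rx":0,"ry":0,"rz":0},{"x":-52,"y":-46,"z":0,"rx":0,"ry":0,"rz":0}]' 0 20
python3 -c "
from h import *
shift((*rack(-20,-80),.23),6.7)"
```

```text
t: 1.6
eef_pos: [0.5553, 0.0891, 0.2308]
eef_rot: [0.115, 0.993, -0.0, -0.0]
contact_force: [-0.1, -0.6, 0.1]
gripper_width: 0.0
finger_force: 0.0
shift cm [ -8.96 -20.24   0.08] rz 70.1
```

```bash
python3 -m jog '[{"x":-1,"y":-3,"z":-1,"rx":0,"ry":0,"rz":10},{"x":-2,"y":-7,"z":-2,"rx":0,"ry":0,"rz":20},{"x":-4,"y":-11,"z":-3,"rx":0,"ry":0,"rz":30},{"x":-6,"y":-15,"z":-4,"rx":0,"ry":0,"rz":40},{"x":-8,"y":-18,"z":-5,"rx":0,"ry":0,"rz":50},{"x":-9,"y":-20,"z":-6,"rx":0,"ry":0,"rz":60},{"x":-9,"y":-20.2,"z":-7,"rx":0,"ry":0,"rz":70.1},{"x":-9,"y":-20.2,"z":-7,"rx":0,"ry":0,"rz":70.1},{"x":-9,"y":-20.2,"z":-7,"rx":0,"ry":0,"rz":70.1}]'
python3 -c "
from h import *
c,K,T,f=grab('wrist'); cv2.imwrite('pics/w1.png',c[:,:,::-1]); np.savez('wrist0.npz',c=c,K=K,T=T); print(K,T.round(3))"
```

```text
t: 2.72
eef_pos: [0.5967, -0.1253, 0.3005]
eef_rot: [0.663, 0.749, -0.0, -0.001]
contact_force: [0.2, 0.4, -1.0]
gripper_width: 0.001
finger_force: 0.0
[[303.57363049   0.         316.17749271]
 [  0.         303.57363049 198.46114162]
 [  0.           0.           1.        ]] [[ 0.993 -0.115 -0.038  0.587]
 [ 0.121  0.94   0.32  -0.043]
 [-0.001 -0.322  0.947  0.443]
 [ 0.     0.     0.     1.   ]]
```

View pics/w1.png

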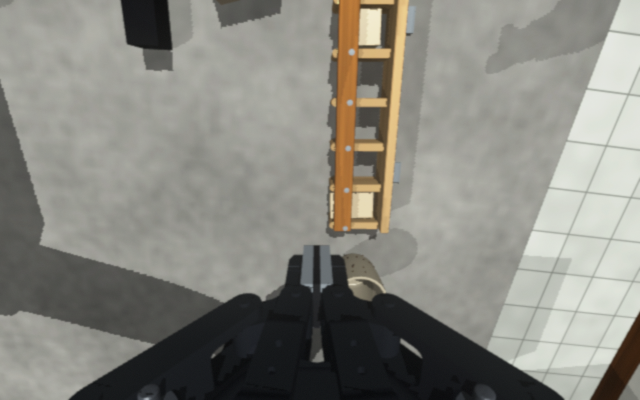

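The wrist view shows the rail with screws over the dividers at (346,228), (347,190), (348,148), (349,102) and (350,51). The stored posts are in gaps 1 and 5, and the cup is below at (365,285).

```bash
python3 - <<'E'
from h import *
d=np.load("wrist0.npz"); c,K,T=d["c"],d["K"],d["T"]
for u,v in((346,228),(347,190),(348,148),(349,102),(350,51)):
    p=ray(K,T,u,v,.054); print(p.round(4),torack(p).round(1))
for u,v in((331.5,227),(333,148),(334,54)):
    p=ray(K,T,u,v,.04); print("nose",p.round(4),torack(p).round(1))
hsv=cv2.cvtColor(c,cv2.COLOR_RGB2HSV).astype(int)
m=((hsv[...,1]>120)&(hsv[...,0]<17)&(hsv[...,2]>50)); m[:, :325]=0; m[:,365:]=0; m[235:]=0; m[:5]=0
v,u=np.nonzero(m); ok=[]
P=[]
for r in range(60,225):
    x=np.nonzero(m[r])[0]
    if len(x)>8: P.append([torack(ray(K,T,x.min()-.5,r,.054)),torack(ray(K,T,x.max()+.5,r,.054))])
P=np.array(P); print(np.median(P,axis=0), [np.polyfit(P[:,i,1],P[:,i,0],1) for i in(0,1)])
E
```

```text
[ 0.6491 -0.2131  0.054 ] [  22.4 -170.2]
[ 0.6419 -0.1579  0.054 ] [  21.7 -114.6]
[ 0.6345 -0.1021  0.054 ] [ 20.9 -58.3]
[ 0.6271 -0.0464  0.054 ] [19.9 -2.1]
[0.6194 0.0095 0.054 ] [18.9 54.3]
nose [ 0.6302 -0.2202  0.04  ] [   2.8 -175.1]
nose [ 0.6165 -0.1066  0.04  ] [  2.4 -60.7]
nose [0.602  0.0059 0.04  ] [ 1.1 52.7]
[[  3.98921498 -50.73577321]
 [ 28.02923478 -50.6177493 ]] [array([-1.84309015e-03,  3.90410956e+00]), array([-1.39044470e-03,  2.79888321e+01])]
```

```bash
sed -i 's/RO=np.array.*; RY/RO=np.array([.6075,-.0485]); RY/' h.py; python3 -c "
from h import *
shift((*rack(18,-160),.062),6.7)"
```

```text
shift cm [-8.54  3.77 23.83] rz 0.2
```

```bash
python3 -m jog '[{"x":-4.5,"y":2,"z":3,"rx":0,"ry":0,"rz":0},{"x":-8.5,"y":3.8,"z":7,"rx":0,"ry":0,"rz":0.2},{"x":-8.5,"y":3.8,"z":12,"rx":0,"ry":0,"rz":0.2},{"x":-8.5,"y":3.8,"z":17,"rx":0,"ry":0,"rz":0.2},{"x":-8.5,"y":3.8,"z":21,"rx":0,"ry":0,"rz":0.2},{"x":-8.5,"y":3.8,"z":23,"rx":0,"ry":0,"rz":0.2},{"x":-8.5,"y":3.8,"z":23.8,"rx":0,"ry":0,"rz":0.2},{"x":-8.5,"y":3.8,"z":23.8,"rx":0,"ry":0,"rz":0.2}]'
python3 -c "
from h import *
s=manip.state();print(s['contact_force'],torack(s['eef_pos']),s['eef_pos'])"
```

```text
t: 3.78
eef_pos: [0.6455, -0.2058, 0.0643]
eef_rot: [0.665, 0.747, 0.0, 0.001]
contact_force: [0.2, -0.5, 0.6]
gripper_width: 0.004
finger_force: 0.0
[ 0.18063263 -0.46799526  0.57218417] [  19.3634039  -160.61010488] [ 0.64546966 -0.2057541   0.06429431]
```

Descend in fine steps until contact.

```bash
python3 -m jog '[{"x":0,"y":0,"z":0.2,"rx":0,"ry":0,"rz":0},{"x":0,"y":0,"z":0.4,"rx":0,"ry":0,"rz":0},{"x":0,"y":0,"z":0.6,"rx":0,"ry":0,"rz":0},{"x":0,"y":0,"z":0.7,"rx":0,"ry":0,"rz":0},{"x":0,"y":0,"z":0.7,"rx":0,"ry":0,"rz":0}]'
python3 -m jog '[{"x":0,"y":0,"z":0.05,"rx":0,"ry":0,"rz":0},{"x":0,"y":0,"z":0.05,"rx":0,"ry":0,"rz":0}]'
python3 -m jog '[{"x":0,"y":0,"z":0.05,"rx":0,"ry":0,"rz":0},{"x":0,"y":0,"z":0.05,"rx":0,"ry":0,"rz":0}]'
```

```text
t: 4.4
eef_pos: [0.6447, -0.2056, 0.0562]
eef_rot: [0.665, 0.747, -0.0, -0.0]
contact_force: [0.4, -0.6, -0.2]
gripper_width: -0.001
finger_force: 0.0
t: 4.65
eef_pos: [0.6448, -0.2056, 0.0558]
eef_rot: [0.665, 0.747, 0.0, -0.0]
contact_force: [0.3, 0.7, -0.7]
gripper_width: -0.002
finger_force: 0.0
t: 4.9
eef_pos: [0.6448, -0.2056, 0.0553]
eef_rot: [0.665, 0.747, -0.0, -0.0]
contact_force: [0.2, -1.5, 0.5]
gripper_width: -0.005
finger_force: 0.0
```

```bash
for i in 1 2 3; do python3 -m jog '[{"x":0,"y":0,"z":0.05,"rx":0,"ry":0,"rz":0},{"x":0,"y":0,"z":0.05,"rx":0,"ry":0,"rz":0}]' | grep -E "pos|contact"; done
```

```text
eef_pos: [0.6448, -0.2056, 0.0548]
contact_force: [0.2, 0.4, -0.9]
eef_pos: [0.6448, -0.2056, 0.0543]
contact_force: [-0.4, -0.8, 0.4]
eef_pos: [0.6449, -0.2056, 0.0542]
contact_force: [-1.0, 0.2, 2.0]
```

```bash
python3 -m jog '[{"x":0,"y":0,"z":0.06,"rx":0,"ry":0,"rz":0},{"x":0.7,"y":0,"z":0.06,"rx":0,"ry":0,"rz":0},{"x":1.6,"y":0,"z":0.06,"rx":0,"ry":0,"rz":0},{"x":2.5,"y":0,"z":0.06,"rx":0,"ry":0,"rz":0},{"x":3.4,"y":0,"z":0.06,"rx":0,"ry":0,"rz":0},{"x":4.3,"y":0,"z":0.06,"rx":0,"ry":0,"rz":0}]'
python3 -c "
from h import *
print(torack(manip.state()['eef_pos']))"
```

```text
t: 6.4
eef_pos: [0.6405, -0.1629, 0.0541]
eef_rot: [0.665, 0.747, 0.0, 0.001]
contact_force: [0.6, -3.8, 5.2]
gripper_width: 0.005
finger_force: 2.7
[  19.4268065  -117.45257088]
```

```bash
python3 -m jog '[{"x":0.9,"y":0,"z":-0.02,"rx":0,"ry":0,"rz":0},{"x":1.8,"y":0,"z":-0.02,"rx":0,"ry":0,"rz":0},{"x":2.7,"y":0,"z":-0.02,"rx":0,"ry":0,"rz":0},{"x":3.6,"y":0,"z":-0.02,"rx":0,"ry":0,"rz":0},{"x":4.5,"y":0,"z":-0.02,"rx":0,"ry":0,"rz":0}]'
python3 -m jog '[{"x":0.9,"y":0,"z":0,"rx":0,"ry":0,"rz":0},{"x":1.8,"y":0,"z":0,"rx":0,"ry":0,"rz":0},{"x":2.7,"y":0,"z":0,"rx":0,"ry":0,"rz":0},{"x":3.6,"y":0,"z":0,"rx":0,"ry":0,"rz":0},{"x":4.2,"y":0,"z":0,"rx":0,"ry":0,"rz":0},{"x":4.2,"y":0,"z":0,"rx":0,"ry":0,"rz":0}]'
python3 -c "
from h import *
print(torack(manip.state()['eef_pos']))"
```

```text
t: 7.02
eef_pos: [0.6351, -0.1181, 0.0541]
eef_rot: [0.665, 0.747, -0.0, 0.001]
contact_force: [0.8, -4.3, 5.6]
gripper_width: 0.0
finger_force: 2.8
t: 7.78
eef_pos: [0.6301, -0.0756, 0.0541]
eef_rot: [0.665, 0.747, 0.0, 0.0]
contact_force: [-0.4, -1.2, 6.1]
gripper_width: -0.001
finger_force: 3.2
[ 19.31364112 -29.60274239]
```

```bash
python3 -m jog '[{"x":0,"y":0,"z":-2,"rx":0,"ry":0,"rz":0},{"x":0,"y":0,"z":-6,"rx":0,"ry":0,"rz":0},{"x":0,"y":0,"z":-10,"rx":0,"ry":0,"rz":0},{"x":0,"y":0,"z":-10,"rx":0,"ry":0,"rz":0}]' 
python3 -c "
from h import *
p=torack((.483,.0787));print(p)
shift((*rack(p[0],p[1]+52),.15),6.7)"
```

```text
t: 8.28
eef_pos: [0.6317, -0.076, 0.1579]
eef_rot: [0.665, 0.747, 0.002, 0.003]
contact_force: [0.2, 0.8, 0.2]
gripper_width: 0.002
finger_force: 0.0
[-108.80922811  140.85681339]
shift cm [ 22.28 -13.     0.68] rz -0.1
```

```bash
python3 -m jog '[{"x":3,"y":-4,"z":0.5,"rx":0,"ry":0,"rz":0},{"x":7,"y":-8,"z":0.5,"rx":0,"ry":0,"rz":0},{"x":12,"y":-12,"z":0.5,"rx":0,"ry":0,"rz":0},{"x":17,"y":-13,"z":0.5,"rx":0,"ry":0,"rz":0},{"x":21,"y":-13,"z":0.5,"rx":0,"ry":0,"rz":0},{"x":22.3,"y":-13,"z":1,"rx":0,"ry":0,"rz":0},{"x":22.3,"y":-13,"z":1,"rx":0,"ry":0,"rz":0},{"x":22.3,"y":-13,"z":1,"rx":0,"ry":0,"rz":0}]' 0.4
python3 -c "
from h import *
c,K,T,f=grab('wrist'); cv2.imwrite('pics/w2.png',c[:,:,::-1]);c,K,T,f=grab('top'); np.savez('top0.npz',c=c,K=K,T=T)
p=torack((.483,.0787))
shift((*rack(p[0],p[1]+52),.01),6.7)"
```

```text
t: 9.28
eef_pos: [0.4751, 0.1293, 0.1428]
eef_rot: [0.666, 0.746, -0.001, -0.0]
contact_force: [0.1, -0.4, -0.0]
gripper_width: 0.398
finger_force: 0.0
shift cm [ 0.11  0.17 13.33] rz -0.2
```

View pics/w2.png

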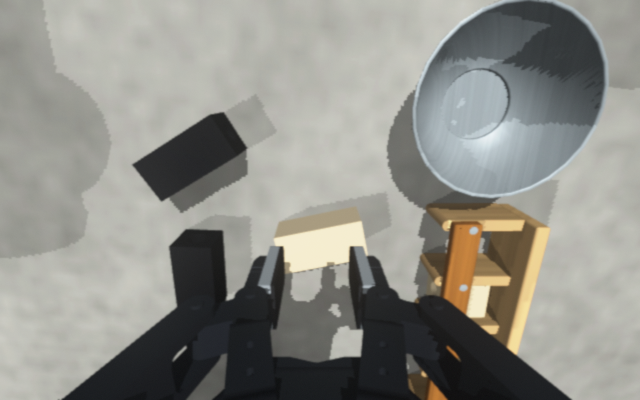

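The wrist view shows the post at (320,240) between the fingers, clear of the bowl at (510,95), with a black bar at (200,260). I'll compute clearances to the black bars.

```bash
python3 - <<'E'
from h import *
d=np.load("top0.npz"); c,K,T=d["c"],d["K"],d["T"]
for u,v in((281,263),(320,262),(321,281),(283,283),(223,262),(239,256),(260,289),(243,297)):
    print((u,v),torack(ray(K,T,u,v,.038)).round())
s=manip.state(); f=grab_frame("wrist"); K=np.array(f["camera_matrix"]); T=T_of("wrist",f,s)
M=R.from_quat(s["eef_rot"]).as_matrix()
for dx in(-17,17):
    print(proj(K,T,s["eef_pos"]+M@[0,dx/1000,-.005]))
print([torack(ray(K,T,u,v,.038)).round(1) for u,v in((277,228),(359,213),(366,252),(289,272))])
E
```

```text
(281, 263) [-206.  139.]
(320, 262) [-215.   62.]
(321, 281) [-252.   66.]
(283, 283) [-245.  140.]
(223, 262) [-188.  253.]
(239, 256) [-181.  220.]
(260, 289) [-250.  187.]
(243, 297) [-261.  221.]
(np.float64(283.3024641910017), np.float64(264.11162590662326))
(np.float64(349.1676238983001), np.float64(264.12151788873047))
[array([-145.6,  162.3]), array([-73.1, 176.4]), array([-65.1, 138. ]), array([-136.4,  117.1])]
```

```bash
python3 -m jog '[{"x":0.1,"y":0.3,"z":4,"rx":0,"ry":0,"rz":0},{"x":0.1,"y":0.3,"z":8,"rx":0,"ry":0,"rz":0},{"x":0.1,"y":0.3,"z":11,"rx":0,"ry":0,"rz":0},{"x":0.1,"y":0.3,"z":13,"rx":0,"ry":0,"rz":0},{"x":0.1,"y":0.3,"z":13.3,"rx":0,"ry":0,"rz":0},{"x":0.1,"y":0.3,"z":13.3,"rx":0,"ry":0,"rz":0}]'
python3 -m jog '[{"x":-0.6,"y":0,"z":0,"rx":0,"ry":0,"rz":0},{"x":-1.2,"y":0,"z":0,"rx":0,"ry":0,"rz":0},{"x":-1.8,"y":0,"z":0,"rx":0,"ry":0,"rz":0},{"x":-2.4,"y":0,"z":0,"rx":0,"ry":0,"rz":0},{"x":-3,"y":0,"z":0,"rx":0,"ry":0,"rz":0},{"x":-3.6,"y":0,"z":0,"rx":0,"ry":0,"rz":0},{"x":-4.2,"y":0,"z":0,"rx":0,"ry":0,"rz":0},{"x":-4.8,"y":0,"z":0,"rx":0,"ry":0,"rz":0}]'
python3 -c "
from h import *
print(torack(manip.state()['eef_pos']))"
```

```text
t: 10.18
eef_pos: [0.4787, 0.1311, 0.011]
eef_rot: [0.666, 0.746, 0.0, 0.0]
contact_force: [0.6, -0.1, 0.5]
gripper_width: 0.4
finger_force: 0.0
t: 11.18
eef_pos: [0.4834, 0.0835, 0.0104]
eef_rot: [0.665, 0.747, -0.0, -0.0]
contact_force: [-0.5, 2.6, 2.6]
gripper_width: 0.402
finger_force: 1.3
[-107.801534    145.58881961]
```

```bash
python3 -m jog '[{"x":-0.6,"y":0,"z":0,"rx":0,"ry":0,"rz":0},{"x":-1.5,"y":0,"z":0,"rx":0,"ry":0,"rz":0},{"x":-2.5,"y":0,"z":0,"rx":0,"ry":0,"rz":0},{"x":-3.5,"y":0,"z":0,"rx":0,"ry":0,"rz":0},{"x":-4.5,"y":0,"z":0,"rx":0,"ry":0,"rz":0},{"x":-5.5,"y":0,"z":0,"rx":0,"ry":0,"rz":0},{"x":-6.5,"y":0,"z":0,"rx":0,"ry":0,"rz":0},{"x":-7.5,"y":0,"z":0,"rx":0,"ry":0,"rz":0},{"x":-8.5,"y":0,"z":0,"rx":0,"ry":0,"rz":0},{"x":-9.5,"y":0,"z":0,"rx":0,"ry":0,"rz":0},{"x":-10.3,"y":0,"z":0,"rx":0,"ry":0,"rz":0},{"x":-11,"y":0,"z":0,"rx":0,"ry":0,"rz":0}]'
python3 -m jog '[{"x":-0.8,"y":0,"z":0,"rx":0,"ry":0,"rz":0},{"x":-1.6,"y":0,"z":0,"rx":0,"ry":0,"rz":0},{"x":-2.4,"y":0,"z":0,"rx":0,"ry":0,"rz":0},{"x":-2.9,"y":0,"z":0,"rx":0,"ry":0,"rz":0},{"x":-2.9,"y":0,"z":0,"rx":0,"ry":0,"rz":0}]'
cat > look.py <<'E'
from h import *
import sys
c,K,T,f=grab("top"); np.savez("top1.npz",c=c,K=K,T=T)
cv2.imwrite(sys.argv[1],cv2.resize(c[80:260,240:440,::-1],(800,720))[:600])
hsv=cv2.cvtColor(c,cv2.COLOR_RGB2HSV).astype(int)
m=((hsv[...,0]<28)&(hsv[...,1]>40)&(hsv[...,2]>135)).astype(np.uint8); m[:158]=0; m[:,:250]=0
k,l,s,_=cv2.connectedComponentsWithStats(m); m=l==1+s[1:,4].argmax()
v,u=np.nonzero(m); P=np.array([torack(ray(K,T,a,b,.038)) for a,b in zip(u,v)])
r=cv2.minAreaRect(P.astype(np.float32)); print("post in rack",m.sum(),np.round(r[0],1),np.round(r[1],1),round(r[2],1))
print("tool rack",torack(manip.state()["eef_pos"]))
E
python3 look.py pics/t2.png
```

```text
t: 12.68
eef_pos: [0.4961, -0.026, 0.0104]
eef_rot: [0.665, 0.747, -0.0, -0.0]
contact_force: [0.2, 2.0, 1.3]
gripper_width: 0.397
finger_force: 1.2
t: 13.3
eef_pos: [0.4996, -0.055, 0.0103]
eef_rot: [0.665, 0.747, -0.0, 0.0]
contact_force: [-0.0, -0.3, 0.3]
gripper_width: 0.4
finger_force: 0.0Traceback (most recent call last):
  File "look.py", line 7, in <module>
    k,l,s,_=cv2.connectedComponentsWithStats(m); m=l==1+s[1:,4].argmax()
                                                        ~~~~~~~~~~~~~~^^
ValueError: attempt to get argmax of an empty sequence
```

View pics/t2.png

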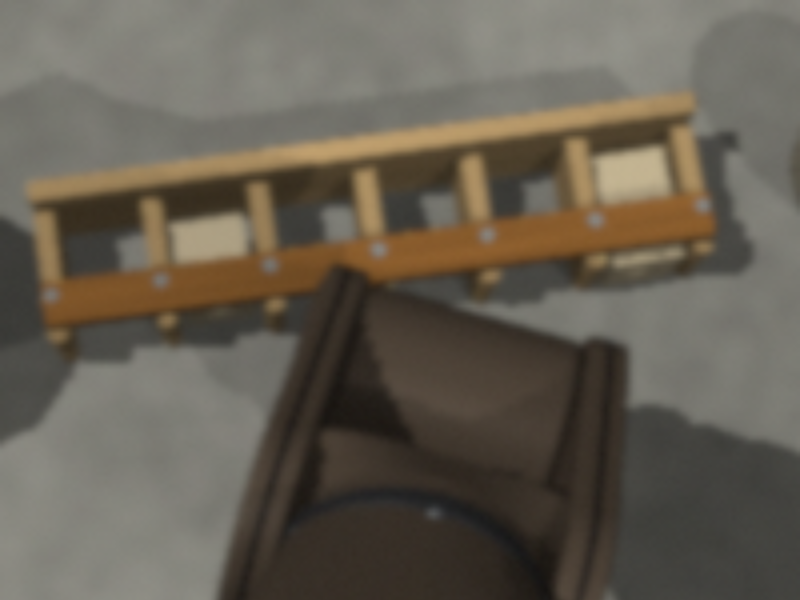

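The arm hides the post from the top camera. I'll back off, rise, turn behind the post and look with the wrist camera.

```bash
python3 -m jog '[{"x":0.8,"y":0,"z":0,"rx":0,"ry":0,"rz":0},{"x":1.5,"y":0,"z":-2,"rx":0,"ry":0,"rz":0},{"x":1.5,"y":0,"z":-6,"rx":0,"ry":0,"rz":0},{"x":1.5,"y":0,"z":-11,"rx":0,"ry":0,"rz":0},{"x":1.5,"y":0,"z":-14,"rx":0,"ry":0,"rz":0}]'
python3 -m jog '[{"x":-1,"y":-2,"z":0,"rx":0,"ry":0,"rz":10},{"x":-2,"y":-4,"z":0,"rx":0,"ry":0,"rz":20},{"x":-3,"y":-6,"z":0,"rx":0,"ry":0,"rz":30},{"x":-4.5,"y":-6.8,"z":0,"rx":0,"ry":0,"rz":40},{"x":-4.5,"y":-6.8,"z":0,"rx":0,"ry":0,"rz":50},{"x":-4.5,"y":-6.8,"z":0,"rx":0,"ry":0,"rz":60},{"x":-4.5,"y":-6.8,"z":0,"rx":0,"ry":0,"rz":70},{"x":-4.5,"y":-6.8,"z":0,"rx":0,"ry":0,"rz":80},{"x":-4.5,"y":-6.8,"z":0,"rx":0,"ry":0,"rz":90},{"x":-4.5,"y":-6.8,"z":0,"rx":0,"ry":0,"rz":90},{"x":-4.5,"y":-6.8,"z":0,"rx":0,"ry":0,"rz":90}]' 0
cat > look.py <<'E'
from h import *
import sys
c,K,T,f=grab("wrist"); np.savez("wrist1.npz",c=c,K=K,T=T)
cv2.imwrite(sys.argv[1],c[:,:,::-1])
print("tool rack",torack(manip.state()["eef_pos"]))
E
python3 look.py pics/w3.png
```

```text
t: 13.98
eef_pos: [0.4986, -0.039, 0.1531]
eef_rot: [0.665, 0.747, 0.001, 0.002]
contact_force: [0.9, -0.6, -0.4]
gripper_width: 0.396
finger_force: 0.0
t: 15.35
eef_pos: [0.4353, -0.0916, 0.1503]
eef_rot: [0.998, 0.059, -0.0, 0.0]
contact_force: [-0.3, -0.8, -0.2]
gripper_width: 0.002
finger_force: 0.0
tool rack [-176.05346417  -22.78973452]
```

View pics/w3.png

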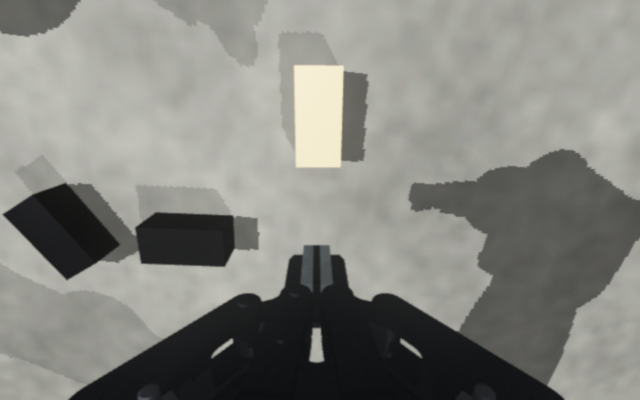

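The post lies straight, with its top face at (294,66)–(342,167). The fingers are just behind it and the black bars are clear to the left.

```bash
cat > post.py <<'E'
from h import *
d=np.load("wrist1.npz"); c,K,T=d["c"],d["K"],d["T"]
m=((c[...,0]>195)&(c[...,0].astype(int)-c[...,2]>20)).astype(np.uint8)
k,l,s,_=cv2.connectedComponentsWithStats(m); m=l==1+s[1:,4].argmax()
v,u=np.nonzero(m); P=np.array([torack(ray(K,T,a,b,.038)) for a,b in zip(u,v)])
r=cv2.minAreaRect(P.astype(np.float32)); print("post in rack",m.sum(),np.round(r[0],1),np.round(r[1],1),round(r[2],1), P.min(0),P.max(0))
E
python3 post.py; python3 -c "
from h import *
shift((*rack(-172,-26),.01),-83.3)"
```

```text
post in rack 4902 [-111.3  -24.6] [38.6 80.4] 89.8 [-151.41351625  -43.93471859] [-71.11603831  -5.11591925]
shift cm [ 0.41  0.32 14.04] rz 0.0
```

```bash
python3 -m jog '[{"x":0,"y":0.2,"z":4,"rx":0,"ry":0,"rz":0},{"x":0,"y":0.2,"z":8,"rx":0,"ry":0,"rz":0},{"x":0,"y":0.2,"z":12,"rx":0,"ry":0,"rz":0},{"x":0,"y":0.2,"z":13.7,"rx":0,"ry":0,"rz":0},{"x":0,"y":0.2,"z":13.9,"rx":0,"ry":0,"rz":0},{"x":0,"y":0.2,"z":13.9,"rx":0,"ry":0,"rz":0}]'
python3 -m jog '[{"x":0.6,"y":0,"z":0,"rx":0,"ry":0,"rz":0},{"x":1.2,"y":0,"z":0,"rx":0,"ry":0,"rz":0},{"x":1.8,"y":0,"z":0,"rx":0,"ry":0,"rz":0},{"x":2.4,"y":0,"z":0,"rx":0,"ry":0,"rz":0},{"x":3,"y":0,"z":0,"rx":0,"ry":0,"rz":0},{"x":3.6,"y":0,"z":0,"rx":0,"ry":0,"rz":0},{"x":4.3,"y":0,"z":0,"rx":0,"ry":0,"rz":0},{"x":5,"y":0,"z":0,"rx":0,"ry":0,"rz":0},{"x":5.7,"y":0,"z":0,"rx":0,"ry":0,"rz":0},{"x":6.3,"y":0,"z":0,"rx":0,"ry":0,"rz":0},{"x":6.3,"y":0,"z":0,"rx":0,"ry":0,"rz":0}]'
python3 -m jog '[{"x":-0.5,"y":0,"z":0,"rx":0,"ry":0,"rz":0},{"x":-1.2,"y":0,"z":-2,"rx":0,"ry":0,"rz":0},{"x":-1.2,"y":0,"z":-7,"rx":0,"ry":0,"rz":0},{"x":-1.2,"y":0,"z":-12,"rx":0,"ry":0,"rz":0},{"x":-1.2,"y":0,"z":-16,"rx":0,"ry":0,"rz":0},{"x":-1.2,"y":0,"z":-16,"rx":0,"ry":0,"rz":0}]'
python3 look.py pics/w4.png; python3 post.py
```

```text
t: 16.15
eef_pos: [0.4362, -0.0941, 0.0121]
eef_rot: [0.998, 0.058, 0.0, 0.0]
contact_force: [-0.1, -0.4, 0.6]
gripper_width: -0.001
finger_force: 0.0
t: 17.52
eef_pos: [0.4992, -0.0867, 0.0116]
eef_rot: [0.998, 0.057, 0.001, 0.0]
contact_force: [-0.1, 0.2, -0.0]
gripper_width: -0.001
finger_force: 0.0
t: 18.27
eef_pos: [0.4885, -0.089, 0.1758]
eef_rot: [0.998, 0.057, 0.004, 0.002]
contact_force: [0.5, 1.0, 0.1]
gripper_width: -0.0
finger_force: 0.0
tool rack [-124.38552101  -25.5831387 ]
post in rack 4011 [-61.  -24.2] [39.  80.2] 89.8 [-101.13372086  -43.83948493] [-20.86932698  -4.75237493]
```

View pics/w4.png

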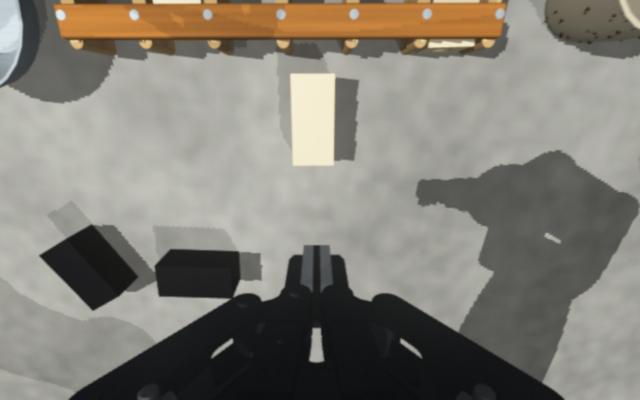

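The rack screws are at u = 62, 134, 208, 281, 354, 427 and 500 (v = 14). Gap 3 lies between 281 and 354, and the post is at (313,120), slightly left of the gap axis.

```bash
python3 - <<'E'
from h import *
d=np.load("wrist1.npz"); c,K,T=d["c"],d["K"],d["T"]
g=c[0:30]; hsv=cv2.cvtColor(c,cv2.COLOR_RGB2HSV).astype(int)
m=((hsv[...,1]<70)&(hsv[...,2]>140)).astype(np.uint8); m[:8]=0; m[22:]=0; m[:,:55]=0;m[:,508:]=0
k,l,s,cen=cv2.connectedComponentsWithStats(m)
for i in range(1,k):
    if s[i,4]>15: p=torack(ray(K,T,*cen[i],.055)); print(cen[i].round(1),s[i,4],p.round(1))
E
```

```text
[133.8  14.3] 81 [ 19.5 111.1]
[207.1  14.2] 79 [19.5 55.3]
[280.5  13.9] 79 [19.6 -0.5]
[353.6  13.7] 80 [ 19.7 -56.2]
[426.6  13.5] 79 [  19.8 -111.8]
[501.8  14.2] 125 [  19.3 -169.4]
[60.2 14.5] 88 [ 19.5 167. ]
```

```bash
python3 -m jog '[{"x":3,"y":-2.5,"z":0,"rx":0,"ry":0,"rz":0},{"x":6.3,"y":-4.8,"z":0,"rx":0,"ry":0,"rz":0},{"x":6.3,"y":-4.8,"z":4,"rx":0,"ry":0,"rz":0},{"x":6.3,"y":-4.8,"z":9,"rx":0,"ry":0,"rz":0},{"x":6.3,"y":-4.8,"z":13,"rx":0,"ry":0,"rz":0},{"x":6.3,"y":-4.8,"z":16,"rx":0,"ry":0,"rz":0},{"x":6.3,"y":-4.8,"z":16.4,"rx":0,"ry":0,"rz":0},{"x":6.3,"y":-4.8,"z":16.4,"rx":0,"ry":0,"rz":0}]'
python3 -m jog '[{"x":0,"y":0.3,"z":0,"rx":0,"ry":0,"rz":0},{"x":0,"y":0.6,"z":0,"rx":0,"ry":0,"rz":0},{"x":0,"y":0.9,"z":0,"rx":0,"ry":0,"rz":0},{"x":0,"y":1.1,"z":0,"rx":0,"ry":0,"rz":0}]'
python3 -c "
from h import *
print(torack(manip.state()['eef_pos']))"
```

```text
t: 19.32
eef_pos: [0.5429, -0.0331, 0.007]
eef_rot: [0.998, 0.057, -0.001, -0.0]
contact_force: [0.1, -0.4, 0.4]
gripper_width: -0.001
finger_force: 0.0
t: 19.82
eef_pos: [0.5449, -0.0444, 0.0078]
eef_rot: [0.998, 0.057, 0.0, 0.0]
contact_force: [0.2, 0.5, 0.1]
gripper_width: 0.002
finger_force: 0.0
[-61.72075841  11.39457024]
```

```bash
for i in 1 2 3 4; do python3 -m jog '[{"x":0,"y":0.05,"z":0,"rx":0,"ry":0,"rz":0},{"x":0,"y":0.1,"z":0,"rx":0,"ry":0,"rz":0}]' | grep -E "contact|finger"; python3 -c "
from h import *
print(torack(manip.state()['eef_pos']))"; done
```

```text
contact_force: [0.6, -0.1, 0.0]
finger_force: 0.0
[-62.00213726  10.76000999]
contact_force: [-0.6, -0.5, 0.0]
finger_force: 0.0
[-61.96655176   9.80700939]
contact_force: [-0.2, 1.9, -0.1]
finger_force: 0.9
[-61.96760158   8.97833212]
contact_force: [-0.9, 1.1, 0.9]
finger_force: 1.0
[-61.97037055   8.00718133]
```

```bash
python3 -m jog '[{"x":0,"y":0.07,"z":0,"rx":0,"ry":0,"rz":0},{"x":0,"y":0.15,"z":0,"rx":0,"ry":0,"rz":0},{"x":0,"y":0.23,"z":0,"rx":0,"ry":0,"rz":0},{"x":0,"y":0.3,"z":0,"rx":0,"ry":0,"rz":0},{"x":0,"y":0.3,"z":0,"rx":0,"ry":0,"rz":0}]'
python3 -m jog '[{"x":0,"y":-0.8,"z":0,"rx":0,"ry":0,"rz":0},{"x":0,"y":-1.5,"z":-1,"rx":0,"ry":0,"rz":0},{"x":0,"y":-1.5,"z":-6,"rx":0,"ry":0,"rz":0},{"x":-1,"y":-1,"z":-11,"rx":0,"ry":0,"rz":0},{"x":-4,"y":1,"z":-16,"rx":0,"ry":0,"rz":0},{"x":-6,"y":3.3,"z":-16.5,"rx":0,"ry":0,"rz":0},{"x":-6,"y":3.3,"z":-16.5,"rx":0,"ry":0,"rz":0},{"x":-6,"y":3.3,"z":-16.5,"rx":0,"ry":0,"rz":0}]'
python3 look.py pics/w5.png; python3 post.py; python3 - <<'E'
from h import *
d=np.load("wrist1.npz"); c,K,T=d["c"],d["K"],d["T"]
hsv=cv2.cvtColor(c,cv2.COLOR_RGB2HSV).astype(int)
m=((hsv[...,1]<70)&(hsv[...,2]>140)).astype(np.uint8); m[35:]=0
k,l,s,cen=cv2.connectedComponentsWithStats(m)
for i in range(1,k):
    if 15<s[i,4]<200: p=torack(ray(K,T,*cen[i],.055)); print(cen[i].round(1),s[i,4],p.round(1))
E
```

```text
t: 21.45
eef_pos: [0.5454, -0.0511, 0.0074]
eef_rot: [0.998, 0.057, 0.0, 0.0]
contact_force: [-0.4, 2.2, 0.8]
gripper_width: -0.002
finger_force: 0.8
t: 22.45
eef_pos: [0.4895, -0.0901, 0.1722]
eef_rot: [0.998, 0.057, -0.0, -0.0]
contact_force: [-1.0, -0.1, 0.2]
gripper_width: 0.002
finger_force: 0.0
tool rack [-122.03811016  -27.3615924 ]
post in rack 4123 [-60.6 -28.5] [80.2 39.1] 0.4 [-100.58832334  -48.26544316] [-20.68695822  -9.03665176]
[173.   0.] 49 [27.6 77.5]
[635.1   7.1] 151 [  22.2 -265.1]
[129.5  12.2] 86 [ 19.8 111.2]
[204.3  12. ] 86 [19.8 55.3]
[278.9  11.5] 77 [20.  -0.5]
[353.8  11.2] 80 [ 20.1 -56.4]
[428.5  11. ] 84 [  20.1 -112.1]
[54.9 12.5] 89 [ 19.7 167. ]
```

Post is now at y -28.5 with the gap centre at -28.45, and square to within 0.4°. Pushing in.

```bash
python3 -m jog '[{"x":0,"y":0.1,"z":4,"rx":0,"ry":0,"rz":0},{"x":0,"y":0.1,"z":9,"rx":0,"ry":0,"rz":0},{"x":0,"y":0.1,"z":13,"rx":0,"ry":0,"rz":0},{"x":0,"y":0.1,"z":15.8,"rx":0,"ry":0,"rz":0},{"x":0,"y":0.1,"z":16.2,"rx":0,"ry":0,"rz":0},{"x":0,"y":0.1,"z":16.2,"rx":0,"ry":0,"rz":0}]'
python3 -m jog '[{"x":0.5,"y":0,"z":0,"rx":0,"ry":0,"rz":0},{"x":1,"y":0,"z":0,"rx":0,"ry":0,"rz":0},{"x":1.5,"y":0,"z":0,"rx":0,"ry":0,"rz":0},{"x":2,"y":0,"z":0,"rx":0,"ry":0,"rz":0},{"x":2.5,"y":0,"z":0,"rx":0,"ry":0,"rz":0},{"x":3,"y":0,"z":0,"rx":0,"ry":0,"rz":0},{"x":3.5,"y":0,"z":0,"rx":0,"ry":0,"rz":0},{"x":4,"y":0,"z":0,"rx":0,"ry":0,"rz":0}]'
python3 -m jog '[{"x":0.5,"y":0,"z":0,"rx":0,"ry":0,"rz":0},{"x":1,"y":0,"z":0,"rx":0,"ry":0,"rz":0},{"x":1.5,"y":0,"z":0,"rx":0,"ry":0,"rz":0},{"x":2,"y":0,"z":0,"rx":0,"ry":0,"rz":0},{"x":2.5,"y":0,"z":0,"rx":0,"ry":0,"rz":0},{"x":3,"y":0,"z":0,"rx":0,"ry":0,"rz":0},{"x":3.5,"y":0,"z":0,"rx":0,"ry":0,"rz":0},{"x":4,"y":0,"z":0,"rx":0,"ry":0,"rz":0}]'
python3 -c "
from h import *
print(torack(manip.state()['eef_pos']))"
```

```text
t: 23.25
eef_pos: [0.4901, -0.0913, 0.0105]
eef_rot: [0.998, 0.058, -0.0, -0.0]
contact_force: [-0.0, -0.6, -0.4]
gripper_width: 0.003
finger_force: 0.0
t: 24.25
eef_pos: [0.5297, -0.087, 0.0104]
eef_rot: [0.998, 0.057, -0.0, -0.0]
contact_force: [-2.2, -0.2, 2.0]
gripper_width: 0.001
finger_force: 1.3
t: 25.25
eef_pos: [0.5695, -0.0824, 0.0104]
eef_rot: [0.998, 0.057, 0.0, -0.0]
contact_force: [-1.7, -0.4, 0.7]
gripper_width: 0.002
finger_force: 1.0
[-41.70133487 -29.27595365]
```

Force remains about 2 N, with roughly 21 mm still to go.

```bash
python3 -m jog '[{"x":0.4,"y":0,"z":0,"rx":0,"ry":0,"rz":0},{"x":0.8,"y":0,"z":0,"rx":0,"ry":0,"rz":0},{"x":1.2,"y":0,"z":0,"rx":0,"ry":0,"rz":0},{"x":1.5,"y":0,"z":0,"rx":0,"ry":0,"rz":0},{"x":1.7,"y":0,"z":0,"rx":0,"ry":0,"rz":0}]' | grep -E "contact"
for i in 1 2 3 4; do python3 -m jog '[{"x":0.05,"y":0,"z":0,"rx":0,"ry":0,"rz":0},{"x":0.1,"y":0,"z":0,"rx":0,"ry":0,"rz":0}]' | grep -E "contact"; python3 -c "
from h import *
print(torack(manip.state()['eef_pos']))"; done
```

```text
contact_force: [-2.6, -0.2, 1.3]
contact_force: [-1.9, 0.2, 1.1]
[-24.10560867 -29.28861196]
contact_force: [-1.8, -1.2, 0.7]
[-23.07179633 -29.28281783]
contact_force: [-5.8, -0.8, 4.3]
[-22.71060501 -29.30467958]
contact_force: [-8.3, -2.1, 6.0]
[-22.73921918 -29.28314799]
```

```bash
python3 -m jog '[{"x":-0.6,"y":0,"z":0,"rx":0,"ry":0,"rz":0},{"x":-2,"y":0,"z":0,"rx":0,"ry":0,"rz":0},{"x":-4,"y":0,"z":-1,"rx":0,"ry":0,"rz":0},{"x":-6,"y":0,"z":-6,"rx":0,"ry":0,"rz":0},{"x":-7,"y":0,"z":-12,"rx":0,"ry":0,"rz":0},{"x":-7,"y":0,"z":-18,"rx":0,"ry":0,"rz":0},{"x":-7,"y":0,"z":-22,"rx":0,"ry":0,"rz":0},{"x":-7,"y":0,"z":-22,"rx":0,"ry":0,"rz":0}]'
python3 - <<'E'
from h import *
a,K,T,_=grab("wrist"); np.savez("wrist1.npz",c=a,K=K,T=T)
b,_,_,_=grab("scene")
cv2.imwrite("pics/fin.png",np.vstack([cv2.resize(a[:150,200:480],(560,300)),cv2.resize(b[180:310,150:390],(560,300))])[:,:,::-1])
E
```

```text
t: 27.88
eef_pos: [0.5224, -0.0888, 0.2353]
eef_rot: [0.998, 0.057, 0.005, 0.002]
contact_force: [0.1, -0.7, 0.1]
gripper_width: -0.0
finger_force: 0.0
```

View pics/fin.png

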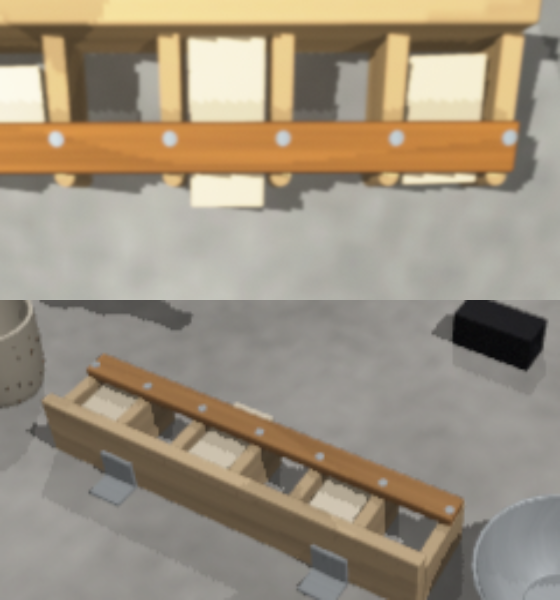

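The post is in the third gap from the cup end. It is up against the back board with its near end about 10 mm out, and everything else is undisturbed.

```bash
python3 -c "
from plant import job
print(job.finish_job())"
```

```text
the job is handed in; nothing more can be done
None
```

I ran the fingertips along the rail from the cup end to the third gap, then pushed the post end first into that gap until it met the back board. I moved the arm clear and handed the job in at about 28 s; no verdict came back.

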